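Release the slide lock and run the tray home

TASK

One of the two slide-out trays on the board is locked at full extension. Press down the release lever on the side of that tray's own unit, then push the tray fully home into its housing and let go. Leave the lever of the other, already closed unit alone.

Things in the scene. Friction and masses are not known exactly. Their poses are not given: they have to be found in the camera images.
- tray (a joint): Slide of the tray that sticks out of its housing (it carries a transformer and a finned heatsink): 0 = fully home, hard stop; about 0.08 m = out, where a lug stands against the lever's pawl so that it cannot go in. Once its lever is down it takes 3 to 5 N to push and stays where it is left.
- tray_pull (a point): Middle of the outer face of the pull block (50 mm wide, 18 high, 6 proud) on that tray's front panel, 48 mm above the bench; push here. Panel: 98 mm wide, 16 to 72 mm above the bench; free space ahead. Moves with the tray. x points level into the housing (the way home), y left, z up. Housing: grey, 90 mm wide, 130 deep, top 81 mm above the bench.
- lever (a joint): Release lever on the same unit, on the right side of its housing as seen from the open front, reaching forward beside the tray: 0 = up (locked), positive = down, stop at 0.26 rad; the tray is free from about 0.15 rad. It takes about 3 N on its pad and stays down by friction when let go.
- lever_pad (a point): Middle of the upper face of that lever's dark ribbed pad, 28 mm along x by 24 mm along y, 67 mm above the bench when up; pressed straight down it sinks about 19 mm. It lies 44 mm ahead of the housing's front and 74 mm right of the tray's middle line, its edge 13 mm clear of the tray's slide rail. x points to the hinge 74 mm away, y left, z up; pitches with the lever.
- spare_lever (a joint): The like lever of the other unit, identical but with its tray closed, which stands 140 mm to the left or right of this one on the same 6 mm plywood board (sides vary, and one may stand up to 55 mm farther back or forward): up at 0; leave it alone.

How it is judged:
On the way:
1. the extended tray's release lever is pressed down (value of joint lever above 0.15 rad), for 0.1 s.
At the end, for the whole second after the job is handed in: The tray that was out is home to within 12 mm and at rest, and the closed unit's lever is still up (under 0.12 rad). The pressed lever may stay down (value of joint tray below 0.012 m and velocity of joint tray between -0.01 and 0.01 m/s and value of joint spare_lever below 0.12 rad); the robot touches nothing.
It fails at once if the closed unit's lever is pressed (value of joint spare_lever above 0.12 rad).
It also fails if it takes over 34 s, if anything falls off the work surface, if the arm or the gripper's body presses on something with over 40 N, if the wrist force passes 120 N, or if a joint passes its speed limit or range.

ROBOT

A 6-joint arm with a two-finger parallel gripper is mounted at the origin on a cart in front of the work surface, level with it; the furniture and walls round the work are solid. World frame = base frame: x ahead of the robot, y to its left, z up, the work surface at z = 0. Lengths are in m, angles in rad, forces in N, time in s.
With the tool pointing down it reaches from about 0.35 to 0.975 m from the base axis. Payload 4.9 kg.
Tool frame: the origin (TCP) lies midway between the tips of the shut fingers; the grasp point (between the pads) lies 19 mm behind it; z points along the fingers, x is the direction in which the jaws open and shut, and the axes are right-handed (so a half turn about z gives the same grasp; the last joint's range is limited). The gripper opens to 85 mm and grips with 20 to 120 N. Pads are 22 mm wide; open, the fingers measure 114 mm over their backs; the gripper's body (76 mm by 85 mm) begins 54 mm behind the grasp point. The pads swing forward as they close: fully open they stand 13 mm farther back than shut.
Start: joints at [1.056, 0.053, 1.613, -0, 1.476, -0.119], TCP at [0.241, 0.577, 0.231] pointing down, gripper open.
Joint ranges: [-3.01, 3.01], [-1.01, 2.22], [0.06, 2.58], [-1.02, 4.17], [0.09, 2.62], [-3.14, 3.14]. Speed limits (rad/s): [2.57, 2.57, 3.14, 3.14, 3.14, 3.14].

INTERFACE

Orientations are given as a rotation vector (axis times angle).
In Python, from station import ctrl gives the robot as it stands.
- The arm moves only by the tool step_arm, never from a script. Its argument "increments" is text: rows parted by semicolons, each of 6 numbers parted by spaces: the shift along the tool's x, y, z as a fraction of full scale, then the turn, a rotation vector about the tool's x, y, z as a fraction of full scale. In form: x y z rx ry rz; .... A call has 1 to 12 rows; each row shifts and turns the commanded pose from where the row before left it, along the tool's axes as they then stand; what a row does not reach is not made up. Full scale, the value 1, is 0.025 m for a shift and 0.1 rad for a turn. A row lasts 1/12 s, in which the tool goes at most 41.7 mm and 7.16 degrees, less where a joint would pass 70% of its speed; a pose out of reach is approached as far as the arm can. A call with a number of a shift or a turn outside -1 to 1 is refused whole. A call with a gripper value outside its range is refused whole. "fingers" is the opening, from -1 (shut) to 1 (fully open), so that 0 is half open, set as the call begins (left out, the last holds). The fingers move at their own pace and stop on an object; "newtons" is the grip in N (left out, the last holds). Time passes only in rows, so rows that do not move let the fingers close. It gives the time, the measured TCP pose, the force and the opening at its end, in the units of the state.
- ctrl.get_obs(): the state, without advancing time (a new reading comes with each control period).
- ctrl.get_image(name): name is "scene" or "top" or "wrist"; returns a dict with "pixels" (480x640x3 uint8, red, green, blue), "intrinsics" (3x3 intrinsics, pixels), "distortion" ([k1, k2, p1, p2, k3] as OpenCV has them; the pictures are not rectified), "eye" and "orientation" of the camera in the world. Camera axes: x right, y down, z forward; pixel columns grow to the right and rows downward; lengths in m; the calibration is good to about 2 mm. A picture is of the moment at which its call begins. There is no depth.
- ctrl.finish_job(): hands the job in, once; it reports no verdict.
The state is a dict: "t": time; "q": joint angles; "dq": joint speeds; "effort": joint torques, N m; "tool_pos": TCP position; "tool_rot": TCP orientation; "contact_force": force on the tool from outside, world axes, zero at the start; "wrist_torque": the same for the moment, N m; "opening": finger opening in m.
Only numpy, scipy, OpenCV 4.12 (cv2) and the standard library are available. Lean on these libraries where they do the work, as an engineer would, in place of code of your own. Each camera call takes 0.05 s, during which the arm holds its last target.

## Working session

There is one attempt and no reset: what is moved stays moved. The work goes in short steps, Python scripts to look and compute and a tool call to move; the robot and the scene stay as the last step left them, time stands still between calls to the robot, and variables do not carry over. Pictures are saved under pics/ and viewed, and the job is handed in when it is done.

Besides the shell and the picture viewer there is one more tool, called after ">>>" in YAML: its name, and indented under it one key for each argument. step_arm: Moves the arm, as the interface text tells. Shift numbers are shares of 0.025 m and turn numbers shares of 0.1 rad, none past 1 either way. Its arguments: {"type":"object","properties":{"increments":{"type":"string"},"fingers":{"type":"number"},"newtons":{"type":"number"}},"required":["increments"]}

```bash
mkdir -p pics; python3 - <<'E'
from station import ctrl
import cv2,pickle
d={}
for n in ("scene","top","wrist"):
    im=ctrl.get_image(n); d[n]=im
    cv2.imwrite(f"pics/{n}0.png",im["pixels"][:,:,::-1])
    print(n,im["intrinsics"],im["distortion"],im["eye"],im["orientation"])
pickle.dump(d,open("d0.pkl","wb"))
print(ctrl.get_obs())
E
```

```text
scene [[461.65095613   0.         316.509016  ]
 [  0.         461.65095613 241.32788068]
 [  0.           0.           1.        ]] [-0.0744967  0.         0.         0.         0.       ] [ 0.01444292 -0.09607106  0.53551673] [-1.99953437  0.88453116 -0.47939572]
top [[508.02588165   0.         322.39425198]
 [  0.         508.02588165 237.53948359]
 [  0.           0.           1.        ]] [-0.03341592  0.          0.          0.          0.        ] [0.41899749 0.37862992 0.93594075] [-2.15026597  2.12785489 -0.14776543]
wrist [[421.63128706   0.         315.11245228]
 [  0.         421.63128706 234.71809839]
 [  0.           0.           1.        ]] [-0.06003945  0.          0.          0.          0.        ] [0.16720732 0.60590284 0.37393592] [2.38494866 1.58937669 0.2527489 ]
{'t': 0.15, 'q': array([ 1.05598855e+00,  5.32276102e-02,  1.61401330e+00,  7.34768174e-06,
        1.47600524e+00, -1.19023399e-01]), 'dq': array([ 0.00143026, -0.00147189, -0.0036593 ,  0.00090186, -0.00155177,
       -0.00043117]), 'effort': array([ 4.47440725e-04, -3.94243276e+01, -3.70719731e+01, -1.08036593e-04,
        4.68027138e-03, -1.26994573e-05]), 'tool_pos': array([0.24071961, 0.57623894, 0.23031082]), 'tool_rot': array([ 2.61421212e+00,  1.74093207e+00, -2.32210449e-03]), 'contact_force': array([ 0.23008106, -0.34114419,  0.27377051]), 'wrist_torque': array([-0.00738824, -0.00147831,  0.05303245]), 'opening': 0.08541152958051786}
```

View pics/scene0.png

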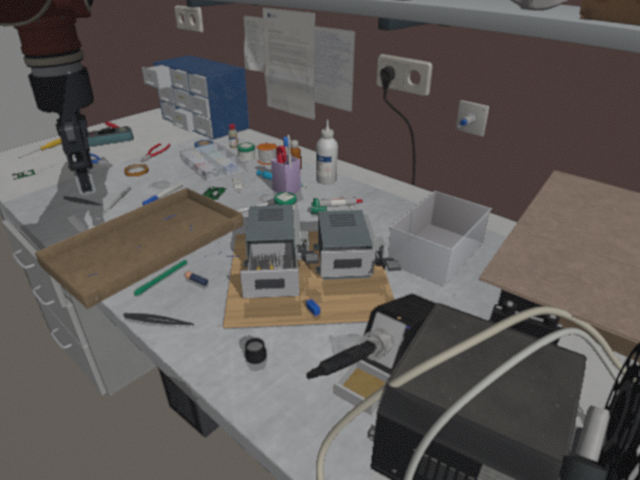

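View pics/top0.png

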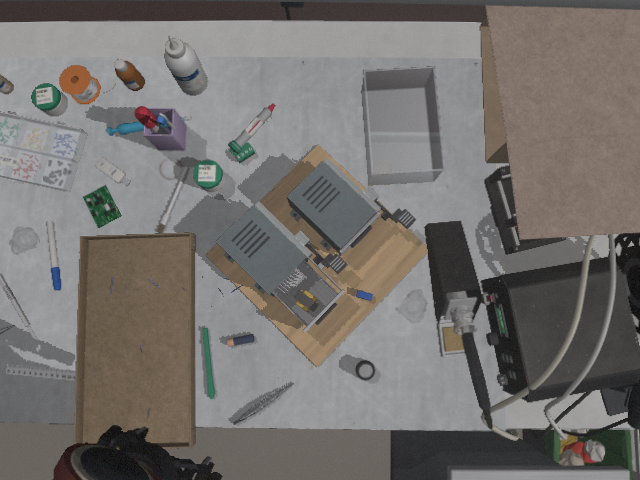

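View pics/wrist0.png

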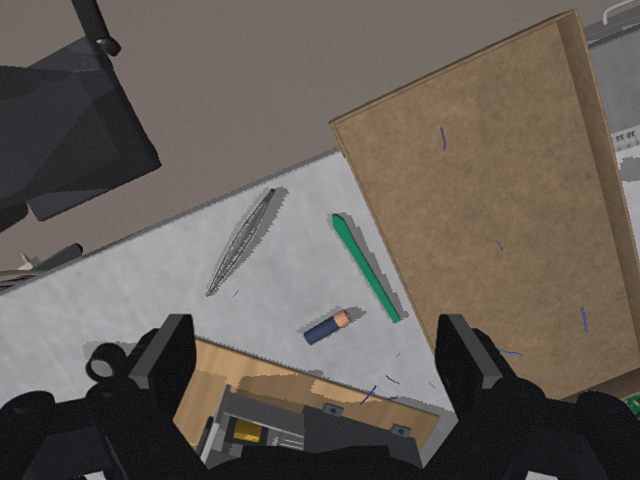

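The scene and top views show two grey units. The left one has its tray out (top view, front panel near (325,305)), and its lever pad is near (332,262). The closed unit's pad is near (405,217). I'll zoom in on these.

```bash
python3 - <<'E'
import cv2
a=cv2.imread("pics/top0.png")[140:375,200:440]
cv2.imwrite("pics/topz.png",cv2.resize(a,None,fx=2.5,fy=2.5,interpolation=cv2.INTER_CUBIC))
a=cv2.imread("pics/scene0.png")[195:330,215:405]
cv2.imwrite("pics/scenez.png",cv2.resize(a,None,fx=4,fy=4,interpolation=cv2.INTER_CUBIC))
E
```

```text
(no output)
```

View pics/topz.png

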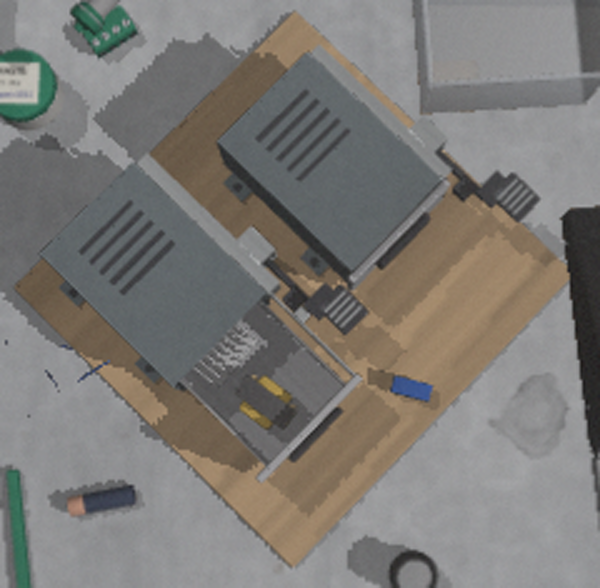

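View pics/scenez.png

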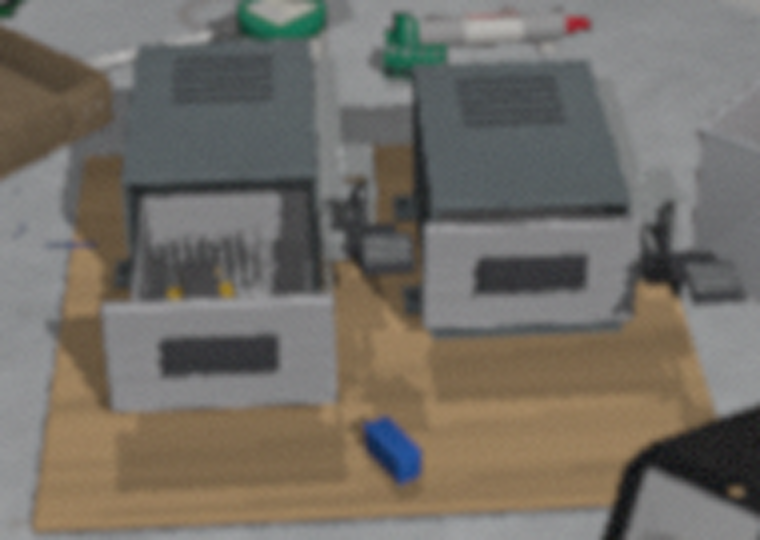

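```bash
cat > h.py <<'E'
import numpy as np,cv2,pickle
from scipy.spatial.transform import Rotation as R
def cast(im,uv,z):
    p=cv2.undistortPoints(np.array([[uv]],float),im["intrinsics"],im["distortion"])[0,0]
    d=R.from_rotvec(im["orientation"]).apply([p[0],p[1],1]); e=np.array(im["eye"])
    return e+d*(z-e[2])/d[2]
E
python3 - <<'E'
from h import *
d=pickle.load(open("d0.pkl","rb"))
T=lambda u,v,z:cast(d["top"],((u+.5)/2.5+200-.5,(v+.5)/2.5+140-.5),z)
S=lambda u,v,z:cast(d["scene"],((u+.5)/4+215-.5,(v+.5)/4+195-.5),z)
np.set_printoptions(precision=4,suppress=True)
pl,pr=T(262,476,.072),T(358,377,.072)
print("panel top",pl,pr,np.linalg.norm(pl-pr), (pl+pr)/2)
print("panel scene",S(106,305,.072),S(334,296,.072))
y=(pl-pr)/np.linalg.norm(pl-pr); x=np.array([y[1],-y[0],0])
print("x",x,"yaw",np.arctan2(x[1],x[0]))
for n,p in dict(bl=(40,255),br=(145,160),fr=(268,297),fl=(180,385)).items(): print(n,T(*p,.081))
a,b,c=T(40,255,.081),T(145,160,.081),T(268,297,.081)
print("side dir yaw",np.arctan2(*(b-c)[1::-1]),np.linalg.norm(b-c), "back width",np.linalg.norm(a-b))
print("pad top",T(339,309,.067),"scene",S(385,247,.067))
print("board", [T(*p,.006) for p in ((15,290),(293,567),(568,262),(295,12))])
print("spare pad",T(512,196,.067), S(712,275,.067))
E
```

```text
panel top [0.3913 0.417  0.072 ] [0.4581 0.353  0.072 ] 0.09253232948852813 [0.4247 0.385  0.072 ]
panel scene [0.3893 0.4167 0.072 ] [0.4585 0.3502 0.072 ]
x [0.6914 0.7225 0.    ] yaw 0.8073858423287251
bl [0.5382 0.5706 0.081 ]
br [0.6049 0.5008 0.081 ]
fr [0.511  0.4145 0.081 ]
fl [0.4511 0.4726 0.081 ]
side dir yaw 0.7427824853847328 0.12756594752298145 back width 0.0966343930564665
pad top [0.5047 0.3662 0.067 ] scene [0.5047 0.3638 0.067 ]
board [array([0.5223, 0.6049, 0.006 ]), array([0.3252, 0.3968, 0.006 ]), array([0.5472, 0.1965, 0.006 ]), array([0.7375, 0.4005, 0.006 ])]
spare pad [0.5848 0.2465 0.067 ] [0.5846 0.2441 0.067 ]
```

>>> step_arm:
  increments: "0 0 0 0 0 0.94; 0 0 0 0 0 0.94; 0 0 0 0 0 0.94; 0 0 0 0 0 0.94; 0 0 0 0 0 0"
  fingers: -1
  newtons: 40

```text
t: 0.57
tool_pos: [0.2408, 0.5765, 0.2308]
tool_rot: [2.895, 1.22, -0.001]
contact_force: [-0.8, -0.2, 0.0]
opening: 0.0259
```

>>> step_arm:
  increments: "0.1 1 0 0 0 0; 0.1 1 0 0 0 0; 0.1 1 0 0 0 0; 0.1 1 0 0 0 0; 0.1 1 0 0 0 0; 0.1 1 0 0 0 0; 0.1 1 0 0 0 0; 0.1 1 0 0 0 0; 0.1 1 0 0 0 0; 0.1 1 0 0 0 0; 0.1 1 0 0 0 0; 0 1 0 0 0 0"

```text
t: 1.57
tool_pos: [0.476, 0.3863, 0.231]
tool_rot: [2.893, 1.226, -0.0]
contact_force: [0.3, 0.5, -1.1]
opening: -0.0001
```

>>> step_arm:
  increments: "0 1 0 0 0 0; 0 0.4 0 0 0 0; 0 0 1 0 0 0; 0 0 1 0 0 0; 0 0 1 0 0 0; 0 0 0.8 0 0 0; 0 0 0 0 0 0; 0 0 0 0 0 0; 0 0 0 0 0 0"

```text
t: 2.32
tool_pos: [0.5007, 0.3634, 0.1378]
tool_rot: [-2.893, -1.223, -0.003]
contact_force: [-0.1, 0.2, 0.0]
opening: -0.0001
```

```bash
python3 - <<'E'
from h import *
from station import ctrl
o=ctrl.get_obs(); np.set_printoptions(precision=4,suppress=True)
print(o["t"],o["tool_pos"],R.from_rotvec(o["tool_rot"]).as_matrix(),o["contact_force"],o["opening"])
d=np.array([.5047,.365,.067])-o["tool_pos"];print("to pad, tool axes",R.from_rotvec(o["tool_rot"]).inv().apply(d))
for n in ("top","scene","wrist"):
    a=ctrl.get_image(n)["pixels"][:,:,::-1]
    if n=="top":a=cv2.resize(a[140:375,200:440],None,fx=2.5,fy=2.5)
    if n=="scene":a=cv2.resize(a[150:330,215:405],None,fx=3.3,fy=3.3)
    cv2.imwrite(f"pics/{n}1.png",a)
E
```

```text
2.3167 [0.5007 0.3634 0.1378] [[ 0.6967  0.7174  0.0016]
 [ 0.7174 -0.6967  0.0011]
 [ 0.0019  0.0004 -1.    ]] [-0.1227  0.1909  0.0055] -8.1815568125876e-05
to pad, tool axes [0.0038 0.0017 0.0708]
```

View pics/scene1.png

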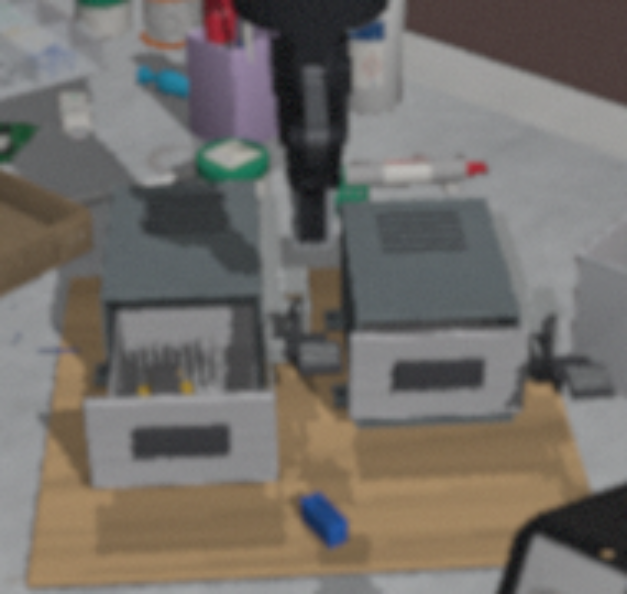

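View pics/wrist1.png

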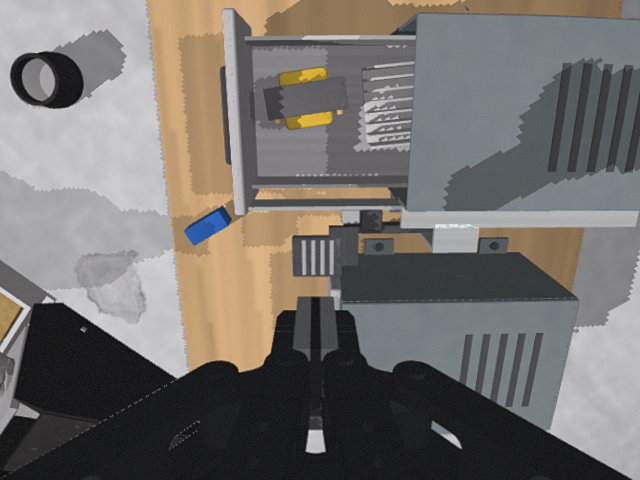

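The wrist view shows the tray aligned with the image. The pad spans about (293..335, 235..277), with the fingers right behind it. I'll cast that to cross-check the position.

```bash
python3 - <<'E'
from h import *
from station import ctrl
im=ctrl.get_image("wrist");o=ctrl.get_obs();np.set_printoptions(precision=4,suppress=True)
Ri=R.from_rotvec(o["tool_rot"]).inv()
for n,uv,z in (("pad",(314,256),.067),("padl",(293,256),.067),("padr",(335,256),.067),("padfar",(314,235),.067),("padnear",(314,277),.067),("panelL",(226,10),.072),("panelR",(238,213),.072),("spare corner",(332,300),.072),("pull face",(222,120),.048)):
    p=cast(im,uv,z);print(n,p,Ri.apply(p-o["tool_pos"]))
E
```

```text
pad [0.5036 0.3599 0.067 ] [-0.001   0.0041  0.0714]
padl [0.4956 0.3517 0.067 ] [-0.0125  0.0041  0.0714]
padr [0.5116 0.3682 0.067 ] [0.0105 0.0041 0.0714]
padfar [0.4949 0.3684 0.067 ] [-0.001  -0.008   0.0714]
padnear [0.5126 0.3512 0.067 ] [-0.001   0.0166  0.0714]
panelL [0.3887 0.416  0.072 ] [-0.041  -0.1173  0.0662]
panelR [0.4577 0.3497 0.072 ] [-0.0403 -0.0216  0.0663]
spare corner [0.5279 0.3502 0.072 ] [0.009  0.0284 0.0665]
pull face [0.4179 0.374  0.048 ] [-0.0507 -0.0672  0.0902]
```

>>> step_arm:
  increments: "0 0.12 0.5 0 0 0; 0 0 0.7 0 0 0; 0 0 0.7 0 0 0; 0 0 0.6 0 0 0; 0 0 0.2 0 0 0; 0 0 0 0 0 0; 0 0 0 0 0 0"

```text
t: 3.1
tool_pos: [0.5025, 0.3607, 0.0689]
tool_rot: [-2.894, -1.222, -0.0]
contact_force: [-0.6, 0.5, 0.6]
opening: 0.0
```

>>> step_arm:
  increments: "0 0 0.15 0 0 0; 0 0 0.15 0 0 0; 0 0 0.1 0 0 0; 0 0 0 0 0 0; 0 0 0 0 0 0"

```text
t: 3.52
tool_pos: [0.5028, 0.3607, 0.0592]
tool_rot: [2.894, 1.222, 0.002]
contact_force: [0.1, 0.2, 1.7]
opening: 0.0002
```

Contact, about 2–3 N, as expected. I'll press on.

>>> step_arm:
  increments: "0 0 0.15 0 0 0; 0 0 0.15 0 0 0; 0 0 0.1 0 0 0; 0 0 0 0 0 0; 0 0 0 0 0 0"

```text
t: 3.93
tool_pos: [0.5024, 0.3605, 0.0486]
tool_rot: [2.894, 1.222, -0.0]
contact_force: [-0.1, -2.9, 2.5]
opening: 0.0
```

>>> step_arm:
  increments: "0 0 0.1 0 0 0; 0 0 0 0 0 0; 0 0 0 0 0 0"

```text
t: 4.18
tool_pos: [0.5028, 0.3607, 0.048]
tool_rot: [2.894, 1.222, 0.0]
contact_force: [-3.5, -4.8, 11.4]
opening: -0.0
```

>>> step_arm:
  increments: "0 0 -0.5 0 0 0; 0 0 -1 0 0 0; 0 0 -1 0 0 0; 0 0 -1 0 0 0; 0 0 -0.3 0 0 0; 0 0 0 0 0 0; 0 0 0 0 0 0"

```text
t: 4.77
tool_pos: [0.502, 0.3607, 0.1406]
tool_rot: [-2.894, -1.222, 0.001]
contact_force: [-0.0, -0.2, -0.7]
opening: 0.0
```

```bash
python3 - <<'E'
from h import *
from station import ctrl
o=ctrl.get_obs(); np.set_printoptions(precision=4,suppress=True)
im=ctrl.get_image("wrist");a=im["pixels"][:,:,::-1];cv2.imwrite("pics/wrist2.png",a)
a=ctrl.get_image("scene")["pixels"][:,:,::-1];cv2.imwrite("pics/scene2.png",cv2.resize(a[150:330,215:405],None,fx=3.3,fy=3.3))
Rm=R.from_rotvec(o["tool_rot"]);print(o["t"],o["tool_pos"])
for n,q in (("mid panel",(np.array([.3893,.4167,.072])+[.4585,.350,.072])/2),):
    print(n,Rm.inv().apply(q-o["tool_pos"]))
E
```

```text
4.7667 [0.502  0.3607 0.1406]
mid panel [-0.0382 -0.0718  0.0687]
```

View pics/scene2.png

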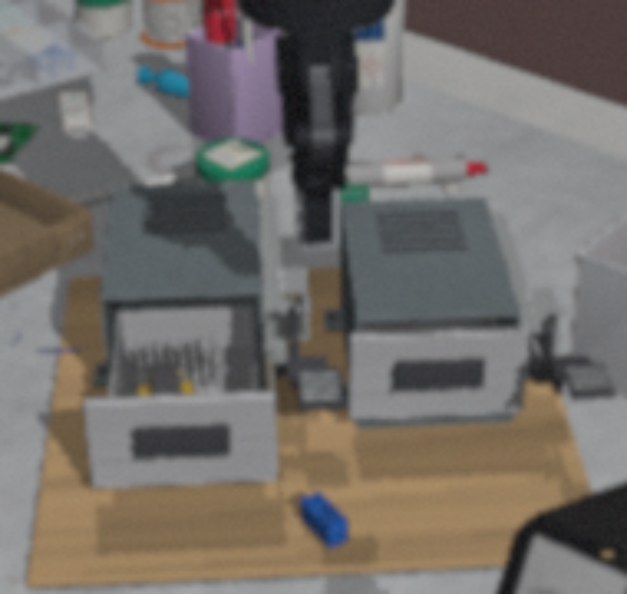

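View pics/wrist2.png

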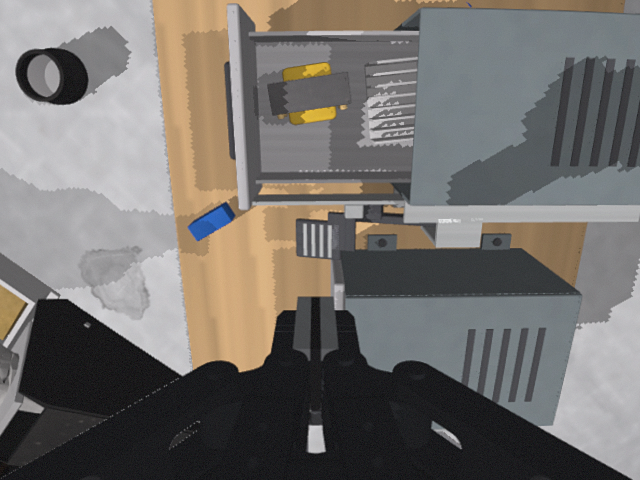

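The lever now sits low and stays there, and the spare lever is still up. Next I'll go to the front of the panel.

>>> step_arm:
  increments: "-1 -0.86 0 0 0 0; -1 -1 0 0 0 0; -1 -1 0 0 0 0; -0.4 0 0 0 0 0; 0 0 1 0 0 0; 0 0 1 0 0 0; 0 0 1 0 0 0; 0 0 1 0 0 0; 0 0 0.2 0 0 0; 0 0 0 0 0 0; 0 0 0 0 0 0"

```text
t: 5.78
tool_pos: [0.3919, 0.3495, 0.0361]
tool_rot: [2.894, 1.222, -0.001]
contact_force: [1.0, -0.9, -0.8]
opening: 0.0
```

>>> step_arm:
  increments: "0.3 0 0 0 0 0; 0.3 0 0 0 0 0; 0.3 0 0 0 0 0; 0.3 0 0 0 0 0; 0.3 0 0 0 0 0; 0 0 0 0 0 0"

```text
t: 6.28
tool_pos: [0.4196, 0.3779, 0.0371]
tool_rot: [-2.893, -1.222, -0.004]
contact_force: [0.1, -0.8, -0.5]
opening: 0.0001
```

```bash
python3 - <<'E'
from h import *
from station import ctrl
a=ctrl.get_image("wrist")["pixels"][:,:,::-1];cv2.imwrite("pics/wrist3.png",a)
a=ctrl.get_image("scene")["pixels"][:,:,::-1];cv2.imwrite("pics/scene3.png",cv2.resize(a[150:330,215:405],None,fx=3.3,fy=3.3))
E
```

```text
(no output)
```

View pics/scene3.png

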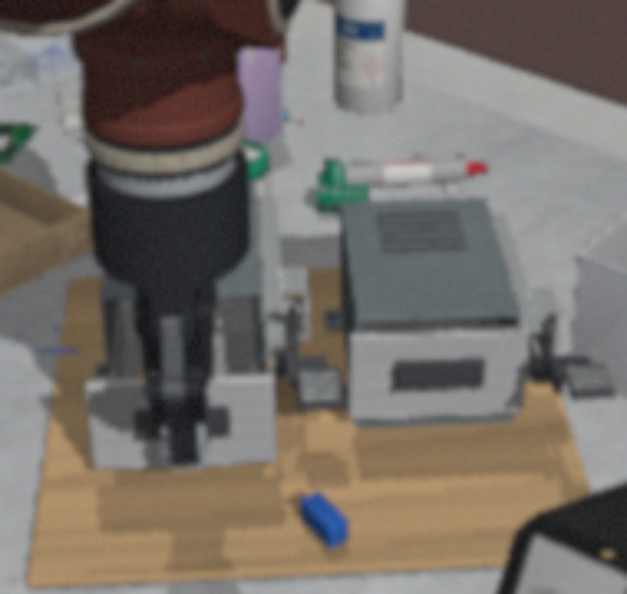

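View pics/wrist3.png

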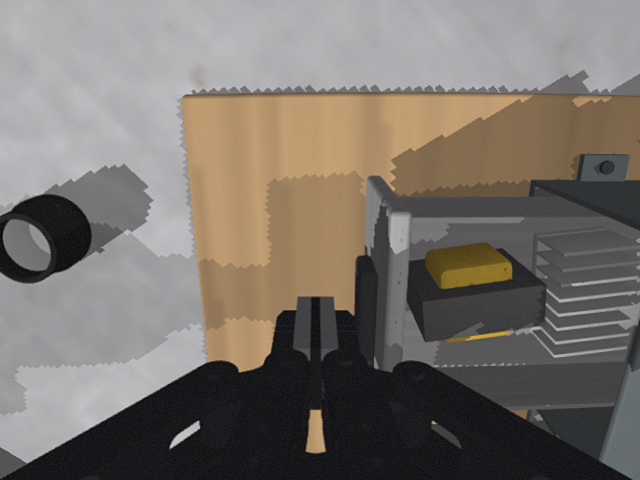

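The finger is centred on the pull block, and the tray has already gone in about 15 mm. I'll keep pushing.

>>> step_arm:
  increments: "0.3 0 0 0 0 0; 0.3 0 0 0 0 0; 0.3 0 0 0 0 0; 0.3 0 0 0 0 0; 0.3 0 0 0 0 0; 0.3 0 0 0 0 0; 0 0 0 0 0 0"

```text
t: 6.97
tool_pos: [0.4511, 0.4102, 0.0367]
tool_rot: [-2.894, -1.222, -0.005]
contact_force: [1.0, 0.4, 0.7]
opening: -0.0
```

>>> step_arm:
  increments: "0.15 0 0 0 0 0; 0.15 0 0 0 0 0; 0 0 0 0 0 0; 0 0 0 0 0 0"

```text
t: 7.3
tool_pos: [0.4554, 0.4145, 0.0367]
tool_rot: [-2.894, -1.222, -0.003]
contact_force: [-0.4, -0.6, 0.4]
opening: 0.0002
```

>>> step_arm:
  increments: "0.1 0 0 0 0 0; 0.1 0 0 0 0 0; 0 0 0 0 0 0; 0 0 0 0 0 0"

```text
t: 7.63
tool_pos: [0.4584, 0.4179, 0.0364]
tool_rot: [-2.894, -1.222, -0.001]
contact_force: [0.8, -1.7, 0.5]
opening: -0.0004
```

>>> step_arm:
  increments: "0.1 0 0 0 0 0; 0.1 0 0 0 0 0; 0 0 0 0 0 0; 0 0 0 0 0 0"

```text
t: 7.97
tool_pos: [0.4618, 0.4215, 0.0363]
tool_rot: [-2.894, -1.222, -0.001]
contact_force: [-0.5, -0.7, -0.2]
opening: -0.0
```

>>> step_arm:
  increments: "0.08 0 0 0 0 0; 0.08 0 0 0 0 0; 0 0 0 0 0 0; 0 0 0 0 0 0"

```text
t: 8.3
tool_pos: [0.4646, 0.4244, 0.0363]
tool_rot: [-2.894, -1.222, -0.001]
contact_force: [-0.3, -0.1, 0.6]
opening: -0.0001
```

>>> step_arm:
  increments: "0.08 0 0 0 0 0; 0 0 0 0 0 0; 0 0 0 0 0 0"

```text
t: 8.55
tool_pos: [0.4652, 0.425, 0.0364]
tool_rot: [2.893, 1.222, -0.003]
contact_force: [-3.7, -4.3, 4.6]
opening: -0.0
```

```bash
python3 - <<'E'
from h import *
from station import ctrl
a=ctrl.get_image("wrist")["pixels"][:,:,::-1];cv2.imwrite("pics/wrist4.png",a)
a=ctrl.get_image("scene")["pixels"][:,:,::-1];cv2.imwrite("pics/scene4.png",cv2.resize(a[150:330,215:405],None,fx=3.3,fy=3.3))
E
```

```text
(no output)
```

View pics/scene4.png

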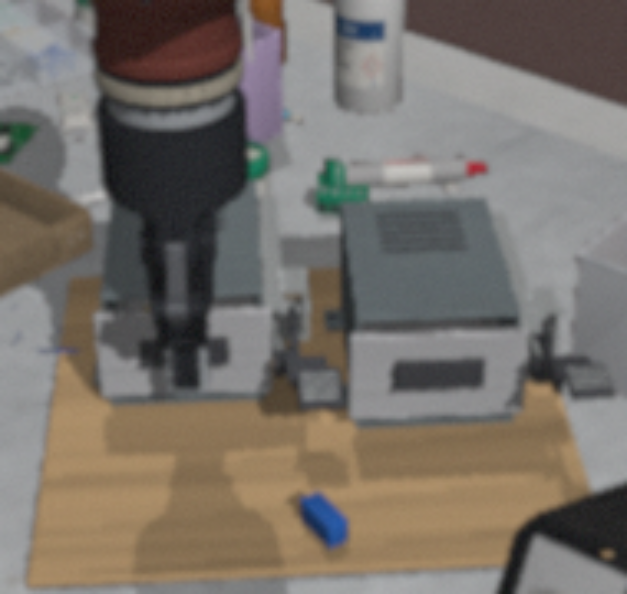

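View pics/wrist4.png

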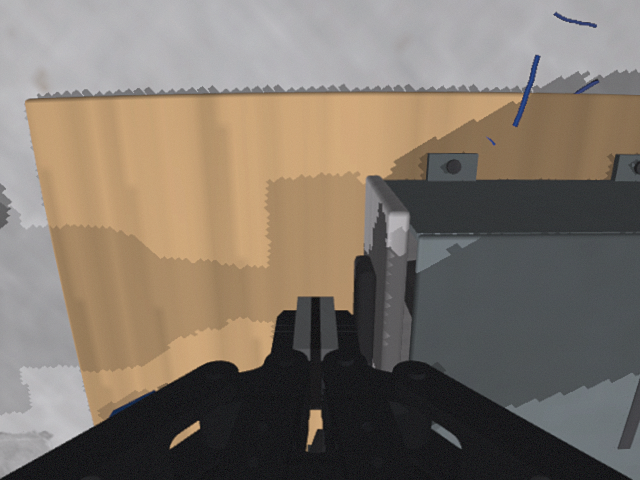

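The panel now sits against the housing like its neighbour, and the force has started to rise. One more nudge will confirm the hard stop.

>>> step_arm:
  increments: "0.08 0 0 0 0 0; 0 0 0 0 0 0; 0 0 0 0 0 0"

```text
t: 8.9
tool_pos: [0.4654, 0.4252, 0.0365]
tool_rot: [2.892, 1.221, -0.01]
contact_force: [-10.0, -10.5, 10.0]
opening: -0.0002
```

>>> step_arm:
  increments: "-0.5 0 0 0 0 0; -1 0 0 0 0 0; -1 0 0 0 0 0; -1 0 0 0 0 0; 0 0 -1 0 0 0; 0 0 -1 0 0 0; 0 0 -1 0 0 0; 0 0 -1 0 0 0; 0 0 -1 0 0 0; 0 0 0 0 0 0; 0 0 0 0 0 0"

```text
t: 9.82
tool_pos: [0.4076, 0.3654, 0.1639]
tool_rot: [-2.893, -1.221, -0.009]
contact_force: [-0.1, -0.1, 0.6]
opening: 0.0002
```

```bash
python3 - <<'E'
from h import *
from station import ctrl
d={}
for n in ("top","wrist","scene"):
    d[n]=ctrl.get_image(n)
a=d["wrist"]["pixels"][:,:,::-1];cv2.imwrite("pics/wrist5.png",a)
a=d["scene"]["pixels"][:,:,::-1];cv2.imwrite("pics/scene5.png",cv2.resize(a[150:330,215:405],None,fx=3.3,fy=3.3))
pickle.dump(d,open("d5.pkl","wb"))
E
```

```text
(no output)
```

View pics/scene5.png

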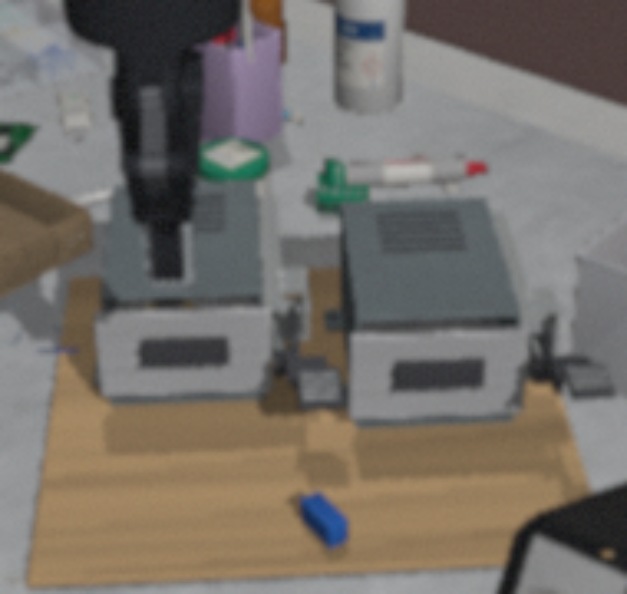

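View pics/wrist5.png

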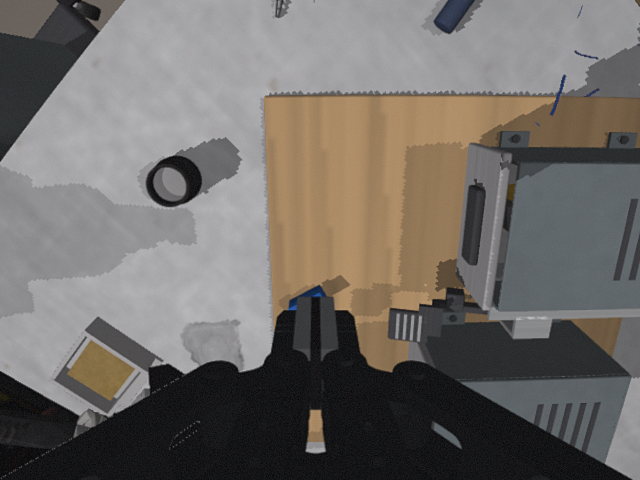

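```bash
python3 - <<'E'
from h import *
d=pickle.load(open("d5.pkl","rb"));x=np.array([.697,.717,0])
S=lambda u,v,z:cast(d["scene"],(u/3.3+215,v/3.3+150),z)
m=(S(97,314,.072)+S(272,304,.072))/2; m0=(S(87,401,.072)+S(276,394,.072))/2
print("travel",(m-m0)@x)
s=(S(350,335,.072)+S(525,328,.072))/2
print("panel to pad along x: own(pre) ; spare panel->spare pad",(np.array([.5845,.245,.067])-s)@x, "own",(np.array([.5045,.363,.067])-m)@x)
w=[cast(d["wrist"],p,.072) for p in ((473,143),(491,311))]
print("wrist travel",(sum(w)/2-[.4235,.3835,.072])@x,w)
E
```

```text
travel 0.08233860540752509
panel to pad along x: own(pre) ; spare panel->spare pad -0.03678714415984028 own -0.03878015084178293
wrist travel 0.07309283479796591 [array([0.42725364, 0.46524669, 0.072     ]), array([0.51814968, 0.40998002, 0.072     ])]
```

The scene view gives about 82 mm of travel, and the panel sits as deep as the neighbour's to within 2 mm. With the hard stop also felt, I'm handing in.

```bash
python3 -c "
from station import ctrl
print(ctrl.finish_job())"
```

```text
the job is handed in; nothing more can be done
None
```

I pressed the extended tray's own release lever down to its stop, pushed the tray home with shut fingers on the pull block, then backed off clear. I handed the job in at about 10 s, and no verdict was reported.

- **Lever:** it moved at 2–3 N and hit its stop with the pad about 19 mm down. It was still down in the last picture.
- **Tray:** it stopped hard at the end, with the horizontal force rising to about 14 N while the arm barely moved. The scene camera gives about 82 mm of travel, and the panel sits level with the closed unit's to within 2 mm.
- **A check that disagreed:** the wrist view gave only about 73 mm of travel. The two panel corners I picked there imply a skewed panel, so I trusted the hard stop and the scene view instead.
- **Other lever:** the closed unit's lever was never touched and looks unchanged. After backing off, the contact force read about zero.

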